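# Index the parts carousel and load the tub

### The job

Turn the parts carousel by pushing on its upright posts until its wide empty bay clicks into place facing the loading tray. Then push the grey tub gently along the tray into that bay until it is fully home and held behind the bay's two sprung rollers. Do not disturb the bottle, the caster block or the screwdriver, and let go of everything at the end.

Things in the scene. Friction and masses are not known exactly. Their poses are not given: they have to be found in the camera images.
- carousel: Fixed foot of a plywood parts carousel on the bench. Origin on the bench (height 0) on the vertical turning axis; its y axis points from there along the middle of the loading tray. A roller bracket under 35 mm high reaches 240 mm out on the +x side.
- tray (a point): Point on the plywood loading tray's top, 45.5 mm above the bench, mid-width, 265 mm from the turning axis; y axis outwards along the tray, which spans 172 to 358 mm from the axis. 22 mm high side rails: 114 mm apart inside beyond 258 mm from the axis, funnelling in to 81 mm apart at the inner end (172 to 196 mm).
- gate (a point): Fixed point at the tray's inner end, 165 mm from the turning axis, 44 mm above the bench, where the bay mouth point lies when the bay faces the tray; y axis outwards along the tray.
- rotor (a joint): Angle of the turning part, rad, positive anticlockwise from above, starting between 2.69 and 3.59, no end stops; 0 or any whole turn (6.283) when the wide empty bay faces the tray. At each of five stations (multiples of 72 degrees) a sprung roller clicks into a notch: it resists with up to about 15 N at a post, then pulls the disc in over the last 4 degrees. Elsewhere it stays where it is left.
- rotor_top (a point): Hub of the turning part, on its axis, 106 mm above the bench; y axis along the wide empty bay. Plywood disc of radius 165 mm with five bays 72 degrees apart; bay floor 44 mm, walls and wedge blocks between bays 92 mm, bay contents (fixed) under 97 mm above the bench. Anticlockwise: wide empty bay; empty bay too narrow (44 mm); caster on block; gear motor; loaded tub.
- post (a point): Centre of the top of one of five alike upright aluminium posts, to push against to turn the carousel: 18 mm in diameter, 130 mm from the axis, standing free from 92 to 140 mm above the bench on the wedge blocks midway between bays. This one is 36 degrees anticlockwise of the wide empty bay, the others each 72 degrees further.
- bay_mouth (a point): Floor of the wide empty bay (80 mm wide inside) at its mouth, 165 mm from the turning axis, 44 mm above the bench; y axis outwards along the bay. Turns with the rotor. Just inside, 158 mm from the axis, two steel rollers (radius 10, 34 mm high) are sprung towards each other, 71 mm apart: it takes about 5 to 12 N to push the tub between them.
- bay_home (a point): Where the tub's origin lies when the tub is fully home in the wide empty bay, against the back wall (54 mm from the axis) with the two mouth rollers closed behind its rear corners: 102 mm from the turning axis, 44 mm above the bench; y axis outwards along the bay. Turns with the rotor.
- tub: Loose open grey plastic parts tub, 76 mm wide (its x), 96 mm long (its y), 50 mm high, walls 4 mm, 0.2 to 0.45 kg. Stands on the loading tray, nearly lengthwise. Origin at the centre of its underside; z up, y along the tray, outwards. Its outer end face, 48 mm from the origin along +y, is the one to push; if it jams askew, push off-centre to straighten it.
- bottle: Bystander: steel bottle, 66 mm in diameter, 210 mm high, upright beside the tray, on the robot's side. Origin at the centre of its underside.
- caster_block: Bystander: wooden block 75 by 110 by 35 mm with a caster wheel on top, 90 mm high in all. Origin at the centre of its underside.
- screwdriver: Bystander: screwdriver 200 mm long lying along its x axis beyond the tray's outer end. Origin under its middle.
Not all that is in view belongs to the job. There is more than one size of the tub; the one meant has the size given above.

How it is judged:
On the way, in this order (a step that is already met when the one before it is completed fails the run):
1. the wide empty bay is turned to face the tray and rests there, the tub still out on the tray (horizontal distance between bay_mouth and gate below 0.006 m and velocity of joint rotor between -0.1 and 0.1 rad/s and y of tub in the frame of carousel above 0.2 m), for 0.3 s.
2. the tub is home in the wide bay (y of tub in the frame of bay_home between -0.004 and 0.004 m and x of tub in the frame of bay_home between -0.005 and 0.005 m and z of tub in the frame of bay_home below 0.004 m and angle between tub's own z axis and vertical below 0.06 rad), for 0.2 s.
At the end, for the whole second after the job is handed in: The wide bay's mouth is within 6 mm of the gate point, seen from above; the tub's origin is within 4 mm of its home point along the bay, 5 mm across it and 4 mm in height, the tub level within 0.06 rad; tub and rotor are at rest, and the bystanders have not moved by more than 30 mm (all of step 2 and horizontal distance between bay_mouth and gate below 0.006 m and linear speed of tub below 0.02 m/s and velocity of joint rotor between -0.05 and 0.05 rad/s); the robot touches nothing.
It fails at once if the steel bottle is knocked away (moved over 30 mm) (distance of bottle from where it was at the start of the episode above 0.03 m).
It fails at once if the caster block is knocked away (moved over 30 mm) (distance of caster_block from where it was at the start of the episode above 0.03 m).
It fails at once if the screwdriver is knocked away (moved over 30 mm) (distance of screwdriver from where it was at the start of the episode above 0.03 m).
It fails at once if the tub is shoved hard (the fingers press on it with over 60 N) (contact force between the fingers and tub above 60 N).
It fails at once if the tub is tipped over (tilted more than 0.5 rad) (angle between tub's own z axis and vertical above 0.5 rad).
It also fails if it takes over 72 s, if anything falls off the work surface, if the arm or the gripper's body presses on something with over 40 N, if the wrist force passes 120 N, or if a joint passes its speed limit or range.

### The arm

A 7-joint arm with a two-finger parallel gripper is mounted at the origin on the work surface. World frame = base frame: x ahead of the robot, y to its left, z up, the work surface at z = 0. Lengths are in m, angles in rad, forces in N, time in s.
With the tool pointing down it reaches from about 0.4 to 0.85 m from the base axis. Payload 6.9 kg.
Tool frame: the origin (TCP) lies midway between the tips of the shut fingers; the grasp point (between the pads) lies 19 mm behind it; z points along the fingers, y is the direction in which the jaws open and shut (so a half turn about z gives the same grasp; the last joint's range is limited). The gripper opens to 85 mm and grips with 20 to 120 N. Pads are 22 mm wide; open, the fingers measure 114 mm over their backs; the gripper's body (76 mm by 85 mm) begins 54 mm behind the grasp point. The pads swing forward as they close: fully open they stand 13 mm farther back than shut.
Start: joints at [-1.234, 0.507, -0.238, 1.5, 0.126, 1.149, -0.155], TCP at [0.143, 0.608, 0.231] pointing down, gripper open.
Joint ranges: [-3.08, 3.08], [-0.24, 2.05], [-1.43, 1.35], [0, 2.5], [-1.52, 4.66], [0.17, 1.96], [-2.89, 2.89]. Speed limits (rad/s): [2.39, 2.39, 3.14, 3.14, 3.14, 3.14, 3.14].

### API

Orientations are given as a rotation vector (axis times angle).
In Python, from workcell import get_obs, snapshot, camera_info, close_job gives the robot as it stands. The module is installed in compiled form; this text tells all that it offers.
- The arm moves only by the tool arm_command, never from a script. Its argument "series" is a list of rows, each a list of 7 numbers: the shift along the tool's x, y, z in m, then the turn, a rotation vector about the tool's x, y, z in rad, then the closure in counts, from 0 (fully open) to 255 (shut). A call has 1 to 20 rows; each row is the pose to reach, as a shift and turn from the pose measured when the call began, along the tool's axes at that moment; what a row does not reach only later rows make up. A row lasts 1/8 s, in which the tool goes at most 62.5 mm and 10.7 degrees, less where a joint would pass 70% of its speed; a pose out of reach is approached as far as the arm can. A call with a gripper value outside its range is refused whole. The fingers move at their own pace and stop on an object; "force" is the grip in N (left out, the last holds). Time passes only in rows, so rows that repeat a pose let the fingers close. It gives the time, the measured TCP pose, the force and the opening at its end, in the units of the state.
- get_obs(): the state, without advancing time (a new reading comes with each control period).
- snapshot(name): name is "side" or "top" or "wrist"; returns the picture (420x560x3 uint8, red, green, blue); there is no depth.
- camera_info(name): a dict with "fx", "fy", "cx", "cy" (pixels), "distortion" ([k1, k2, p1, p2, k3] as OpenCV has them; the pictures are not rectified), "R" (3x3) and "t" (3): a world point X has camera coordinates R X + t. Camera axes: x right, y down, z forward; pixel columns grow to the right and rows downward; lengths in m; the calibration is good to about 2 mm. A picture is of the moment at which its call begins: read the wrist's pose just before it. camera_info takes no time and is no camera call; for the wrist camera it gives the pose at the moment of the call.
- close_job(): hands the job in, once; it reports no verdict.
The state is a dict: "time": time; "q": joint angles; "qd": joint speeds; "tau": joint torques, N m; "tool_pos": TCP position; "eef_rot": TCP orientation; "wrist_force": force on the tool from outside, world axes, zero at the start; "moment": the same for the moment, N m; "opening": finger opening in m.
Only numpy, scipy, OpenCV 4.12 (cv2) and the standard library are available. Lean on these libraries where they do the work, as an engineer would, in place of code of your own. Each camera call takes 0.05 s, during which the arm holds its last target. There are 200 camera calls.

## Working session

There is one attempt and no reset: what is moved stays moved. The work goes in short steps, Python scripts to look and compute and a tool call to move; the robot and the scene stay as the last step left them, time stands still between calls to the robot, and variables do not carry over. Pictures are saved under pics/ and viewed, about 8 in all and at most 12, crops included, and the job is handed in when it is done.

Besides the shell and the picture viewer there is one more tool, called after ">>>" as a command line: name --pt "numbers of a row" for each row, then --argument value for the rest. arm_command: Moves the arm, as the interface text tells. Its arguments: {"type":"object","properties":{"series":{"type":"array"},"force":{"type":"number"}},"required":["series"]}

```bash
mkdir -p pics
python3 - <<'E'
from workcell import *
import cv2,numpy as np
np.set_printoptions(precision=4,suppress=True)
for n in("top","side"):
    im=snapshot(n); cv2.imwrite(f"pics/{n}0.png",cv2.resize(im[:,:,::-1],None,fx=1.42,fy=1.42,interpolation=cv2.INTER_CUBIC))
    cv2.imwrite(f"pics/{n}0raw.png",im[:,:,::-1])
    print(n,camera_info(n))
o=get_obs();print(o)
E
```

```text
top {'fx': 489.0947198074993, 'fy': 489.0947198074993, 'cx': 279.64100645195816, 'cy': 202.14580107818162, 'distortion': array([-0.1338,  0.    ,  0.    ,  0.    ,  0.    ]), 'R': array([[-0.017 , -0.9998, -0.0058],
       [-0.9971,  0.0173, -0.074 ],
       [ 0.0741,  0.0045, -0.9972]]), 't': array([0.0898, 0.5331, 1.2584])}
side {'fx': 473.8560168604648, 'fy': 473.8560168604648, 'cx': 282.7871017923519, 'cy': 200.9035836312531, 'distortion': array([0.0032, 0.    , 0.    , 0.    , 0.    ]), 'R': array([[-0.9955, -0.0952, -0.0037],
       [-0.0505,  0.5601, -0.8269],
       [ 0.0808, -0.823 , -0.5623]]), 't': array([0.5451, 0.0613, 1.1254])}
{'time': 0.1, 'q': array([-1.2345,  0.5083, -0.2375,  1.501 ,  0.1257,  1.1489, -0.1548]), 'qd': array([-0.0017, -0.0038,  0.0008, -0.0014, -0.0003, -0.0009,  0.0011]), 'tau': array([ -0.0055, -62.1835,  -2.1951, -25.0201,   0.0124,   0.0079,
        -0.    ]), 'tool_pos': array([0.1429, 0.608 , 0.2305]), 'eef_rot': array([-0.3616, -3.1206,  0.0024]), 'wrist_force': array([-0.4409, -0.015 ,  0.957 ]), 'moment': array([ 0.0492, -0.0368, -0.0015]), 'opening': 0.0851757226886252}
```

View pics/top0.png

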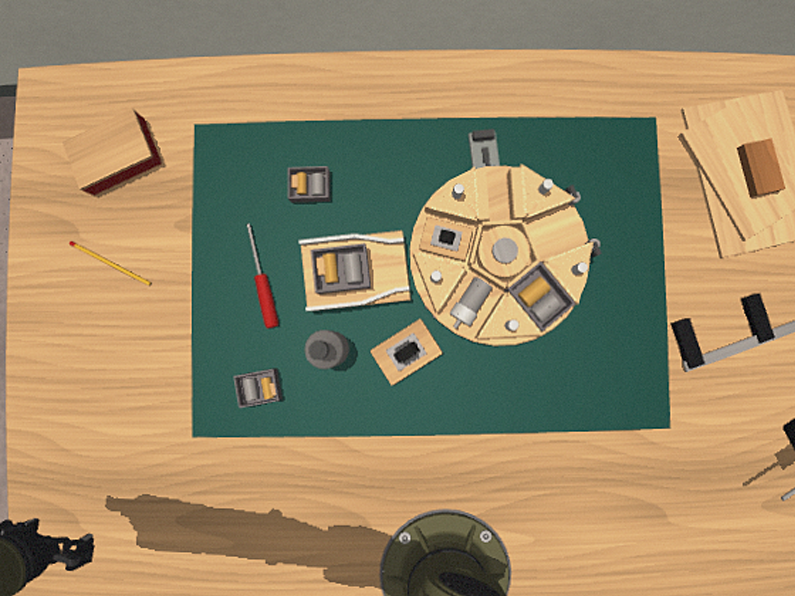

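View pics/side0.png

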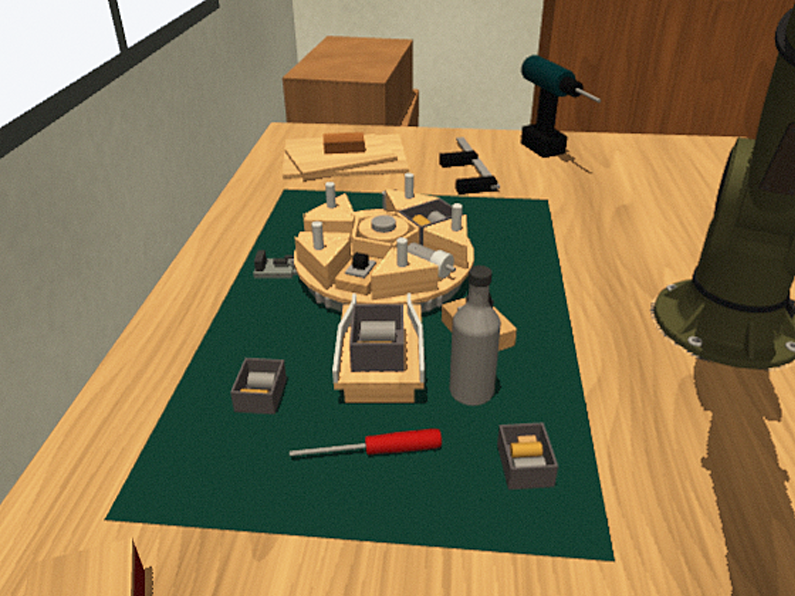

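Top view (1.42x) shows the following:
- The carousel hub is at (503,250). Post tops are at (459,190), (546,186), (581,268), (513,325) and (436,277).
- The wide bay, with its roller ends at (575,195) and (596,246), faces right, away from the tray. The tray points left, with a tub on it at (341,270).
- Tub candidates are the tray tub (341,270), small tubs on the mat at (309,184) and (257,387), and the fixed tub in its bay at (541,295). The tray tub fits, since it is the large one on the tray.

An enlarged crop will confirm this.

Run:
```python
import cv2
im=cv2.imread("pics/top0raw.png")[85:250,200:425]
cv2.imwrite("pics/crop1.png",cv2.resize(im,None,fx=3.5,fy=3.5,interpolation=cv2.INTER_CUBIC))
```

```text
(no output)
```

View pics/crop1.png

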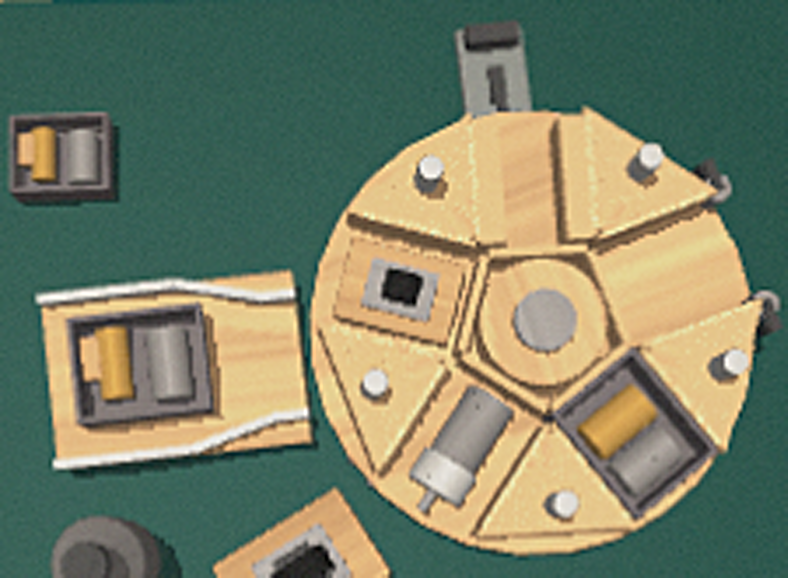

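```bash
cat > h.py <<'E'
import numpy as np,cv2
from workcell import *
from scipy.optimize import least_squares
np.set_printoptions(precision=4,suppress=True)
def ray(n,px,z,ci=None):
    c=ci or camera_info(n)
    K=np.array([[c['fx'],0,c['cx']],[0,c['fy'],c['cy']],[0,0,1]])
    u=cv2.undistortPoints(np.array(px,float).reshape(-1,1,2),K,c['distortion']).reshape(-1,2)
    d=np.c_[u,np.ones(len(u))]@c['R']; o=-c['R'].T@c['t']
    return o+d*((z-o[2])/d[:,2])[:,None]
E
python3 - <<'E'
from h import *
f=lambda p:(np.array(p)+.5)/3.5-.5+[200,85]
P=ray('top',f([(430,168),(652,156),(734,362),(565,504),(375,383)]),.14)[:,:2]
a0=np.arctan2(P[0,1]-P[:,1].mean(),P[0,0]-P[:,0].mean())
def r(v):
    a=v[2]-np.arange(5)*2*np.pi/5
    return (P-(v[:2]+.13*np.c_[np.cos(a),np.sin(a)])).ravel()
s=least_squares(r,[*P.mean(0),a0]);c=s.x[:2]
print("axis",c,"res mm",s.fun*1e3, "post0 ang deg",np.degrees(s.x[2]),'posts',P)
print("hub",ray('top',f([(545,320)]),.106))
R=ray('top',f([(38,298),(55,463),(298,293),(310,417)]),.0675)[:,:2]
print("rails",R,np.linalg.norm(R[0]-R[1]),np.linalg.norm(R[2]-R[3]))
for m in ((R[0]+R[1])/2,(R[2]+R[3])/2): print("mid",m,np.linalg.norm(m-c),np.degrees(np.arctan2(*(m-c)[::-1])))
T=ray('top',f([(70,320),(205,305),(212,410),(82,425)]),.0955)[:,:2]
print("tub",T,T.mean(0),[np.linalg.norm(T[i]-T[(i+1)%4]) for i in range(4)])
ax=(T[0]+T[3]-T[1]-T[2]);print("tub y ang",np.degrees(np.arctan2(ax[1],ax[0])))
import scipy.spatial.transform as st
print(st.Rotation.from_rotvec(get_obs()['eef_rot']).as_matrix())
g=lambda p:(np.array(p)+.5)/1.42-.5
print("bottle top",ray('top',g([(319,351)]),.21),"bottle base side",ray('side',g([(474,397)]),0))
print("screw",ray('top',g([(250,227),(271,325)]),.015))
print("block",ray('top',g([(428,320),(441,352),(390,384),(371,352)]),.035))
E
```

```text
axis [ 0.5892 -0.1064] res mm [-0.1151  0.2444  0.4012 -0.9033  0.0461  0.7371  0.1291  0.0677 -0.4613
 -0.146 ] post0 ang deg 38.2670164304242 posts [[ 0.6912 -0.0256]
 [ 0.6978 -0.1795]
 [ 0.554  -0.2308]
 [ 0.4595 -0.1115]
 [ 0.5437  0.0154]]
hub [[ 0.5891 -0.1066  0.106 ]]
rails [[0.6165 0.2546]
 [0.4965 0.243 ]
 [0.6166 0.066 ]
 [0.5265 0.0589]] 0.12052137940563143 0.09029953005918538
mid [0.5565 0.2488] 0.35666387343793193 95.26340944485533
mid [0.5716 0.0624] 0.1697523456776489 95.97782916953017
tub [[0.5963 0.2278]
 [0.6052 0.132 ]
 [0.5307 0.1281]
 [0.5217 0.2198]] [0.5635 0.1769] [np.float64(0.09617907581420856), np.float64(0.07458275911143376), np.float64(0.09218306484760584), np.float64(0.07502479933360601)]
tub y ang 95.44171826350022
[[-0.9735  0.2287 -0.0003]
 [ 0.2287  0.9735 -0.0015]
 [-0.     -0.0015 -1.    ]]
bottle top [[0.4228 0.2037 0.21  ]] bottle base side [[0.421  0.2184 0.    ]]
screw [[0.6531 0.355  0.015 ]
 [0.469  0.3157 0.015 ]]
block [[0.473  0.0259 0.035 ]
 [0.4147 0.0035 0.035 ]
 [0.3586 0.0967 0.035 ]
 [0.4168 0.1302 0.035 ]]
```

```bash
cat >> h.py <<'E'
from scipy.spatial.transform import Rotation as Ro
C=np.array([.5892,-.1064]); TD=95.5
def pol(r,deg): a=np.radians(deg); return C+r*np.array([np.cos(a),np.sin(a)])
def yaw(R): return np.degrees(np.arctan2(R[1,1],R[0,1]))
def rows(way,close):
    "way: list of (x,y,z,yaw_of_tool_y deg, nrows); prints rows from present pose; yaw unwrapped by caller"
    o=get_obs(); R=Ro.from_rotvec(o['eef_rot']).as_matrix(); p=np.array([*o['tool_pos'],yaw(R)]); y0=p[3]; cur=p.copy(); out=[]
    D=R@np.diag([1,1,1]); 
    for w in way:
        n=int(w[4]); t=np.array(w[:4],float)
        for k in range(1,n+1):
            q=cur+(t-cur)*k/n
            # keep tool exactly vertical at yaw q[3]
            a=np.radians(q[3]); Y=np.array([np.cos(a),np.sin(a),0]); Z=np.array([0,0,-1.]); X=np.cross(Y,Z)
            rv=Ro.from_matrix(R.T@np.c_[X,Y,Z]).as_rotvec()
            s=R.T@(q[:3]-p[:3])
            out.append([round(float(v),4)+0. for v in s]+[round(float(v),3)+0. for v in rv]+[close])
        cur=t
    print("pose",p,"f",o['wrist_force'],"t",round(o['time'],2),"open",round(o['opening'],4)); print(str(out).replace(' ',''),len(out))
E
python3 - <<'E'
from h import *
s=pol(.13,182.3);print(s)
rows([(.143,.608,.30,76.8,1),(.40,.42,.33,30,6),(.48,.10,.33,-30,6),(*s,.24,-87.7,6),(*s,.24,-87.7,1)],165)
E
```

```text
[ 0.4593 -0.1116]
pose [ 0.1429  0.608   0.2305 76.7788] f [-0.4409 -0.015   0.957 ] t 0.1 open 0.0852
[[-0.0001,-0.0001,-0.0695,-0.002,0.0,0.0,165],[-0.0489,-0.0208,-0.0744,-0.002,0.0,0.136,165],[-0.0978,-0.0415,-0.0794,-0.002,0.0,0.272,165],[-0.1467,-0.0622,-0.0844,-0.002,0.0,0.408,165],[-0.1955,-0.083,-0.0893,-0.001,0.0,0.544,165],[-0.2444,-0.1037,-0.0943,-0.001,0.001,0.68,165],[-0.2933,-0.1244,-0.0993,-0.001,0.001,0.816,165],[-0.3184,-0.1732,-0.0992,-0.001,0.001,0.991,165],[-0.3436,-0.2221,-0.0991,-0.001,0.001,1.166,165],[-0.3688,-0.271,-0.099,-0.001,0.001,1.34,165],[-0.394,-0.3199,-0.099,-0.001,0.001,1.515,165],[-0.4191,-0.3687,-0.0989,-0.001,0.001,1.689,165],[-0.4443,-0.4176,-0.0988,-0.001,0.001,1.864,165],[-0.449,-0.4527,-0.0838,-0.001,0.002,2.031,165],[-0.4537,-0.4878,-0.0687,-0.001,0.002,2.199,165],[-0.4585,-0.5229,-0.0537,-0.001,0.002,2.367,165],[-0.4632,-0.558,-0.0386,-0.001,0.002,2.535,165],[-0.4679,-0.5931,-0.0236,0.0,0.002,2.703,165],[-0.4726,-0.6282,-0.0085,0.0,0.002,2.871,165],[-0.4726,-0.6282,-0.0085,0.0,0.002,2.871,165]] 20
```

>>> arm_command --pt "0 0 -0.0695 0 0 0 165" --pt "-0.049 -0.021 -0.0745 0 0 0.136 165" --pt "-0.098 -0.042 -0.0795 0 0 0.272 165" --pt "-0.147 -0.062 -0.0845 0 0 0.408 165" --pt "-0.196 -0.083 -0.09 0 0 0.544 165" --pt "-0.244 -0.104 -0.094 0 0 0.68 165" --pt "-0.293 -0.124 -0.099 0 0 0.816 165" --pt "-0.318 -0.173 -0.099 0 0 0.991 165" --pt "-0.344 -0.222 -0.099 0 0 1.166 165" --pt "-0.369 -0.271 -0.099 0 0 1.34 165" --pt "-0.394 -0.32 -0.099 0 0 1.515 165" --pt "-0.419 -0.369 -0.099 0 0 1.689 165" --pt "-0.444 -0.418 -0.099 0 0 1.864 165" --pt "-0.449 -0.453 -0.084 0 0 2.031 165" --pt "-0.454 -0.488 -0.069 0 0 2.199 165" --pt "-0.4585 -0.523 -0.054 0 0 2.367 165" --pt "-0.463 -0.558 -0.039 0 0 2.535 165" --pt "-0.468 -0.593 -0.024 0 0 2.703 165" --pt "-0.4726 -0.628 -0.0085 0 0.002 2.871 165" --pt "-0.4726 -0.628 -0.0085 0 0.002 2.871 165"

```text
time: 2.6
tool_pos: [0.458, -0.1139, 0.2391]
eef_rot: [3.14, 0.053, -0.004]
wrist_force: [0.3, 0.4, -0.9]
opening: 0.0301
```

Run:
```python
from h import *
s=pol(.13,182.3)
rows([(*s,.24,-87.7,2),(*s,.105,-87.7,5),(*s,.105,-87.7,1)],165)
print(get_obs()['q'])
```

```text
pose [  0.458   -0.1139   0.2391 -88.0653] f [ 0.2549  0.442  -0.8725] t 2.6 open 0.0301
[[0.0007,-0.0011,-0.0005,0.001,0.003,-0.003,165],[0.0014,-0.0022,-0.0009,0.001,0.003,-0.006,165],[0.0015,-0.0022,0.0261,0.001,0.003,-0.006,165],[0.0016,-0.0023,0.0531,0.001,0.003,-0.006,165],[0.0016,-0.0023,0.0801,0.001,0.003,-0.006,165],[0.0017,-0.0023,0.1071,0.001,0.003,-0.006,165],[0.0018,-0.0024,0.1341,0.001,0.003,-0.006,165],[0.0018,-0.0024,0.1341,0.001,0.003,-0.006,165]] 8
[-0.2798  0.3089  0.6316  1.8785 -0.2095  1.023  -1.0975]
```

>>> arm_command --pt "0.0007 -0.001 0 0 0 -0.003 165" --pt "0.0015 -0.0022 0 0.001 0.003 -0.006 165" --pt "0.0015 -0.0023 0.026 0.001 0.003 -0.006 165" --pt "0.0016 -0.0023 0.053 0.001 0.003 -0.006 165" --pt "0.0016 -0.0023 0.08 0.001 0.003 -0.006 165" --pt "0.0017 -0.0023 0.096 0.001 0.003 -0.006 165" --pt "0.0017 -0.0023 0.11 0.001 0.003 -0.006 165" --pt "0.0018 -0.0023 0.122 0.001 0.003 -0.006 165" --pt "0.0018 -0.0023 0.133 0.001 0.003 -0.006 165" --pt "0.0018 -0.0023 0.133 0.001 0.003 -0.006 165"

```text
time: 3.85
tool_pos: [0.459, -0.1116, 0.1055]
eef_rot: [-3.141, -0.062, 0.001]
wrist_force: [0.5, -0.0, 0.3]
opening: 0.0302
```

Run:
```python
from h import *
way=[]
for k in range(1,19):
    f=182.3+k*5; way.append((*pol(.13,f),.106,f+90-360,1))
rows(way,165)
im=snapshot("wrist"); cv2.imwrite("pics/w1.png",im[:,:,::-1])
```

```text
pose [  0.459   -0.1116   0.1055 -87.7246] f [ 0.4676 -0.0475  0.2546] t 3.85 open 0.0302
[[0.0008,0.0114,-0.0005,0.0,0.001,-0.088,165],[0.0023,0.0226,-0.0005,0.0,0.001,-0.175,165],[0.0048,0.0337,-0.0005,0.0,0.001,-0.262,165],[0.0082,0.0445,-0.0005,0.0,0.001,-0.349,165],[0.0125,0.055,-0.0005,0.0,0.001,-0.437,165],[0.0178,0.0651,-0.0005,0.0,0.001,-0.524,165],[0.0239,0.0746,-0.0005,0.0,0.001,-0.611,165],[0.0308,0.0836,-0.0005,0.0,0.001,-0.699,165],[0.0384,0.092,-0.0005,0.0,0.001,-0.786,165],[0.0468,0.0996,-0.0005,-0.001,0.001,-0.873,165],[0.0558,0.1065,-0.0005,-0.001,0.001,-0.96,165],[0.0654,0.1126,-0.0006,-0.001,0.001,-1.048,165],[0.0754,0.1179,-0.0006,-0.001,0.001,-1.135,165],[0.0859,0.1222,-0.0006,-0.001,0.001,-1.222,165],[0.0967,0.1256,-0.0006,-0.001,0.001,-1.309,165],[0.1078,0.128,-0.0006,-0.001,0.001,-1.397,165],[0.119,0.1295,-0.0006,-0.001,0.0,-1.484,165],[0.1304,0.13,-0.0006,-0.001,0.0,-1.571,165]] 18
```

View pics/w1.png

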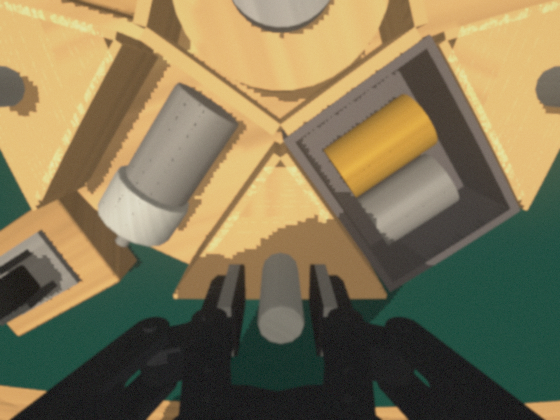

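The wrist picture shows the post at (280,300), caged between the two pads at about (235,300) and (325,300). Next I turn the first 90° anticlockwise.

>>> arm_command --pt "0.0008 0.0114 -0.0005 0 0.001 -0.088 165" --pt "0.0023 0.0226 -0.0005 0 0.001 -0.175 165" --pt "0.0048 0.0337 -0.0005 0 0.001 -0.262 165" --pt "0.0082 0.0445 -0.0005 0 0.001 -0.349 165" --pt "0.0125 0.055 -0.0005 0 0.001 -0.437 165" --pt "0.0178 0.0651 -0.0005 0 0.001 -0.524 165" --pt "0.0239 0.0746 -0.0005 0 0.001 -0.611 165" --pt "0.0308 0.0836 -0.0005 0 0.001 -0.699 165" --pt "0.0384 0.092 -0.0005 0 0.001 -0.786 165" --pt "0.0468 0.0996 -0.0005 0 0.001 -0.873 165" --pt "0.0558 0.1065 -0.0005 0 0.001 -0.96 165" --pt "0.0654 0.1126 -0.0006 0 0.001 -1.048 165" --pt "0.0754 0.1179 -0.0006 0 0.001 -1.135 165" --pt "0.0859 0.1222 -0.0006 0 0.001 -1.222 165" --pt "0.0967 0.1256 -0.0006 0 0.001 -1.309 165" --pt "0.1078 0.128 -0.0006 0 0.001 -1.397 165" --pt "0.119 0.1295 -0.0006 0 0 -1.484 165" --pt "0.1304 0.13 -0.0006 0 0 -1.571 165"

```text
time: 6.15
tool_pos: [0.5923, -0.2368, 0.1067]
eef_rot: [-2.172, -2.264, 0.005]
wrist_force: [-12.2, 2.2, 6.1]
opening: 0.0299
```

Run:
```python
from h import *
p=get_obs()['tool_pos'][:2]-C; print("r",np.hypot(*p),"phi",np.degrees(np.arctan2(p[1],p[0]))%360, get_obs()['q'])
way=[]
for k in range(1,15):
    f=272.3+k*5; way.append((*pol(.13,f),.106,f+90-360,1))
f=345.5
way+= [(*pol(.13,f),.106,f-270,1)]*2
rows(way,165)
```

```text
r 0.130427398091677 phi 271.3644998648469 [ 0.3163  0.6385  0.0416  1.6211 -0.03    0.8877  0.4104]
pose [ 0.5923 -0.2368  0.1067  2.3872] f [-12.2024   2.2334   6.0969] t 6.15 open 0.0299
[[0.0009,0.0135,0.0006,-0.005,-0.001,-0.086,165],[0.0023,0.0247,0.0006,-0.005,-0.001,-0.173,165],[0.0048,0.0358,0.0005,-0.005,-0.001,-0.26,165],[0.0082,0.0466,0.0004,-0.005,-0.001,-0.348,165],[0.0125,0.0571,0.0004,-0.005,-0.002,-0.435,165],[0.0177,0.0672,0.0003,-0.005,-0.002,-0.522,165],[0.0238,0.0767,0.0003,-0.005,-0.002,-0.609,165],[0.0307,0.0857,0.0002,-0.005,-0.002,-0.697,165],[0.0383,0.0941,0.0002,-0.005,-0.003,-0.784,165],[0.0467,0.1018,0.0002,-0.005,-0.003,-0.871,165],[0.0557,0.1087,0.0001,-0.005,-0.003,-0.958,165],[0.0652,0.1148,0.0001,-0.005,-0.003,-1.046,165],[0.0753,0.1201,0.0001,-0.004,-0.003,-1.133,165],[0.0858,0.1244,0.0001,-0.004,-0.004,-1.22,165],[0.0926,0.1267,0.0001,-0.004,-0.004,-1.276,165],[0.0926,0.1267,0.0001,-0.004,-0.004,-1.276,165]] 16
```

>>> arm_command --pt "0.0009 0.0135 0.0006 -0.004 0 -0.086 165" --pt "0.0023 0.0247 0.0006 -0.004 0 -0.173 165" --pt "0.0048 0.0358 0.0005 -0.004 0 -0.26 165" --pt "0.0082 0.0466 0.0004 -0.004 0 -0.348 165" --pt "0.0125 0.0571 0.0004 -0.004 0 -0.435 165" --pt "0.0177 0.0672 0.0003 -0.004 -0.002 -0.522 165" --pt "0.0238 0.0767 0.0003 -0.004 -0.002 -0.609 165" --pt "0.0307 0.0857 0.0002 -0.004 -0.002 -0.697 165" --pt "0.0383 0.0941 0.0002 -0.004 -0.003 -0.784 165" --pt "0.0467 0.1018 0.0002 -0.004 -0.003 -0.871 165" --pt "0.0557 0.1087 0.0001 -0.004 -0.003 -0.958 165" --pt "0.0652 0.1148 0 -0.004 -0.003 -1.046 165" --pt "0.0753 0.1201 0 -0.004 -0.003 -1.133 165" --pt "0.0858 0.1244 0 -0.004 -0.004 -1.22 165" --pt "0.0926 0.1267 0 -0.004 -0.004 -1.276 165" --pt "0.0926 0.1267 0 -0.004 -0.004 -1.276 165"

```text
time: 8.15
tool_pos: [0.7144, -0.1411, 0.1063]
eef_rot: [-0.398, -3.116, 0.005]
wrist_force: [-2.4, -2.9, 0.9]
opening: 0.0302
```

Run:
```python
from h import *
p=get_obs()['tool_pos'][:2]-C; print("r",np.hypot(*p),"phi",np.degrees(np.arctan2(p[1],p[0]))%360)
rows([(*pol(.13,f),.106,f-270,1) for f in (347,348.5,349,349,349)],165)
im=snapshot("top")[85:250,200:425]; cv2.imwrite("pics/c2.png",cv2.resize(im[:,:,::-1],None,fx=3.5,fy=3.5,interpolation=cv2.INTER_CUBIC))
```

```text
r 0.12989570928237618 phi 344.5245073956997
pose [ 0.7144 -0.1411  0.1063 75.4308] f [-2.396  -2.9181  0.8903] t 8.15 open 0.0302
[[-0.0001,0.0056,0.0003,-0.003,0.0,-0.027,165],[0.0001,0.009,0.0003,-0.003,0.0,-0.054,165],[0.0001,0.0101,0.0003,-0.003,0.0,-0.062,165],[0.0001,0.0101,0.0003,-0.003,0.0,-0.062,165],[0.0001,0.0101,0.0003,-0.003,0.0,-0.062,165]] 5
```

View pics/c2.png

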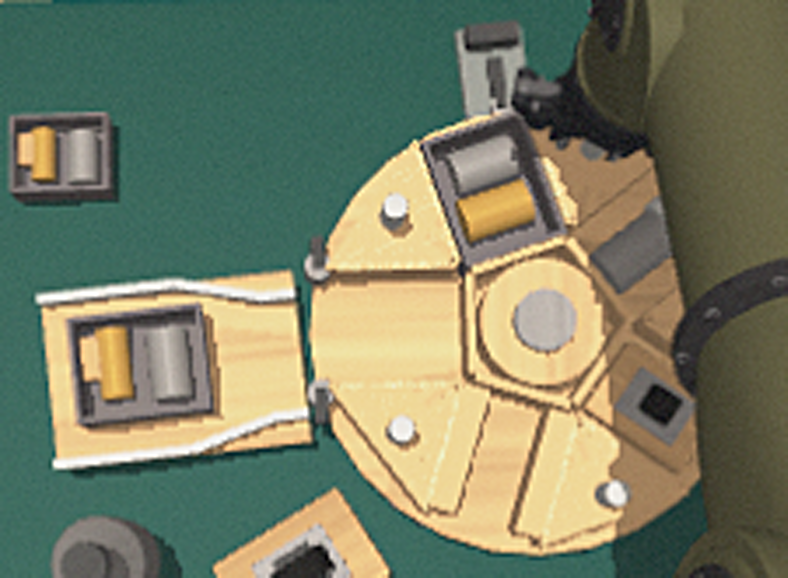

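The wide bay now nearly faces the tray, with post tops at (397,210), (402,429) and (614,494). I'll push the last few degrees.

>>> arm_command --pt "0 0.0056 0.0003 -0.003 0 -0.027 165" --pt "0 0.009 0.0003 -0.003 0 -0.054 165" --pt "0 0.01 0.0003 -0.003 0 -0.062 165" --pt "0 0.01 0.0003 -0.003 0 -0.062 165" --pt "0 0.01 0.0003 -0.003 0 -0.062 165"

```text
time: 8.82
tool_pos: [0.7171, -0.1309, 0.106]
eef_rot: [-0.303, -3.127, -0.001]
wrist_force: [-0.0, 0.4, 0.5]
opening: 0.0305
```

Run:
```python
from h import *
f=lambda p:(np.array(p)+.5)/3.5-.5+[200,85]
P=ray('top',f([(397,210),(402,429),(614,494)]),.14)[:,:2]-C
print("before:",np.hypot(*P.T),np.degrees(np.arctan2(P[:,1],P[:,0]))%360, "target",TD-36,TD+36,TD+108)
o=get_obs();p=o['tool_pos'][:2]-C; print("phi",np.degrees(np.arctan2(p[1],p[0]))%360,o['wrist_force'])
im=snapshot("top")[130:230,270:405]; cv2.imwrite("pics/c3.png",cv2.resize(im[:,:,::-1],None,fx=5.5,fy=5.5,interpolation=cv2.INTER_CUBIC))
```

```text
before: [0.1272 0.1296 0.1295] [ 54.9396 126.4554 197.3619] target 59.5 131.5 203.5
phi 349.1622519076645 [-0.0424  0.4069  0.514 ]
```

View pics/c3.png

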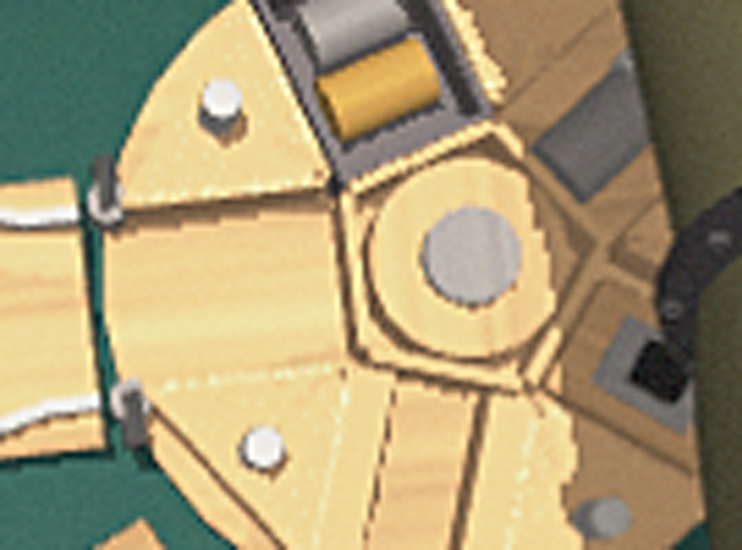

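Posts are now at (221,99) and (264,448), and the wrist force is about 0, so it looks clicked in. Next I compute the angle and plan the move to the tray.

Run:
```python
from h import *
f=lambda p:(np.array(p)+.5)/5.5-.5+[270,130]
P=ray('top',f([(221,99),(264,448)]),.14)[:,:2]-C
a=np.degrees(np.arctan2(P[:,1],P[:,0]))%360
print(np.hypot(*P.T),a,"bay dir",a.mean())
T=.0785
print(ray('top',f([(101,203),(132,402)]),.078)[:,:2])
g=pol(.360,TD);print(g)
o=get_obs()['tool_pos']
rows([(*o[:2],.25,77,4),(*g,.25,5.5,12),(*g,.25,5.5,2)],255)
```

```text
[0.1302 0.1298] [ 59.5165 131.5971] bay dir 95.55680350213068
[[0.6196 0.058 ]
 [0.5283 0.0456]]
[0.5547 0.2519]
pose [ 0.7171 -0.1311  0.106  78.931 ] f [-0.3154  0.5129 -0.2282] t 8.88 open 0.0301
[[0.0,0.0,-0.036,0.001,0.0,0.008,255],[0.0,0.0,-0.072,0.001,0.0,0.017,255],[0.0,0.0001,-0.108,0.001,0.0,0.025,255],[0.0,0.0001,-0.144,0.001,0.0,0.034,255],[0.0194,0.0288,-0.144,0.0,0.0,0.138,255],[0.0388,0.0575,-0.144,0.0,0.0,0.242,255],[0.0582,0.0863,-0.1439,0.0,0.0,0.346,255],[0.0777,0.115,-0.1439,0.0,0.0,0.45,255],[0.0971,0.1437,-0.1439,0.0,0.0,0.554,255],[0.1165,0.1724,-0.1439,0.0,0.0,0.658,255],[0.1359,0.2012,-0.1439,0.0,0.0,0.762,255],[0.1553,0.2299,-0.1439,0.0,0.0,0.866,255],[0.1747,0.2586,-0.1438,0.0,0.0,0.97,255],[0.1941,0.2873,-0.1438,0.0,0.0,1.074,255],[0.2135,0.3161,-0.1438,0.0,0.0,1.178,255],[0.2329,0.3448,-0.1438,0.0,0.0,1.282,255],[0.2329,0.3448,-0.1438,0.0,0.0,1.282,255],[0.2329,0.3448,-0.1438,0.0,0.0,1.282,255]] 18
```

>>> arm_command --pt "0 0 -0.036 0.001 0 0 165" --pt "0 0 -0.072 0.001 0 0 165" --pt "0 0 -0.108 0.001 0 0.025 255" --pt "0 0 -0.144 0.001 0 0.034 255" --pt "0.0194 0.0288 -0.144 0 0 0.138 255" --pt "0.039 0.0575 -0.144 0 0 0.242 255" --pt "0.058 0.086 -0.144 0 0 0.346 255" --pt "0.078 0.115 -0.144 0 0 0.45 255" --pt "0.097 0.144 -0.144 0 0 0.554 255" --pt "0.1165 0.172 -0.144 0 0 0.658 255" --pt "0.136 0.201 -0.144 0 0 0.762 255" --pt "0.155 0.23 -0.144 0 0 0.866 255" --pt "0.175 0.2585 -0.144 0 0 0.97 255" --pt "0.194 0.287 -0.144 0 0 1.074 255" --pt "0.2135 0.316 -0.144 0 0 1.178 255" --pt "0.233 0.345 -0.144 0 0 1.282 255" --pt "0.233 0.345 -0.144 0 0 1.282 255" --pt "0.233 0.345 -0.144 0 0 1.282 255"

```text
time: 11.12
tool_pos: [0.5549, 0.2516, 0.2503]
eef_rot: [2.112, 2.326, 0.0]
wrist_force: [0.7, -0.2, 0.6]
opening: -0.0001
```

Run:
```python
from h import *
g=pol(.360,TD)
rows([(*g,.25,5.5,1),(*g,.058,5.5,10),(*g,.058,5.5,1)],255)
im=snapshot("side"); cv2.imwrite("pics/s4.png",cv2.resize(im[:,:,::-1],None,fx=1.42,fy=1.42,interpolation=cv2.INTER_CUBIC))
```

```text
pose [0.5549 0.2516 0.2503 5.5182] f [ 0.6759 -0.1888  0.6038] t 11.12 open -0.0001
[[0.0004,-0.0002,0.0003,0.0,0.0,0.0,255],[0.0004,-0.0002,0.0195,0.0,0.0,0.0,255],[0.0004,-0.0002,0.0387,0.0,0.0,0.0,255],[0.0004,-0.0002,0.0579,0.0,0.0,0.0,255],[0.0004,-0.0002,0.0771,0.0,0.0,0.0,255],[0.0004,-0.0002,0.0963,0.0,0.0,0.0,255],[0.0004,-0.0002,0.1155,0.0,0.0,0.0,255],[0.0004,-0.0002,0.1347,0.0,0.0,0.0,255],[0.0004,-0.0002,0.1539,0.0,0.0,0.0,255],[0.0004,-0.0002,0.1731,0.0,0.0,0.0,255],[0.0004,-0.0002,0.1923,0.0,0.0,0.0,255],[0.0004,-0.0002,0.1923,0.0,0.0,0.0,255]] 12
```

View pics/s4.png

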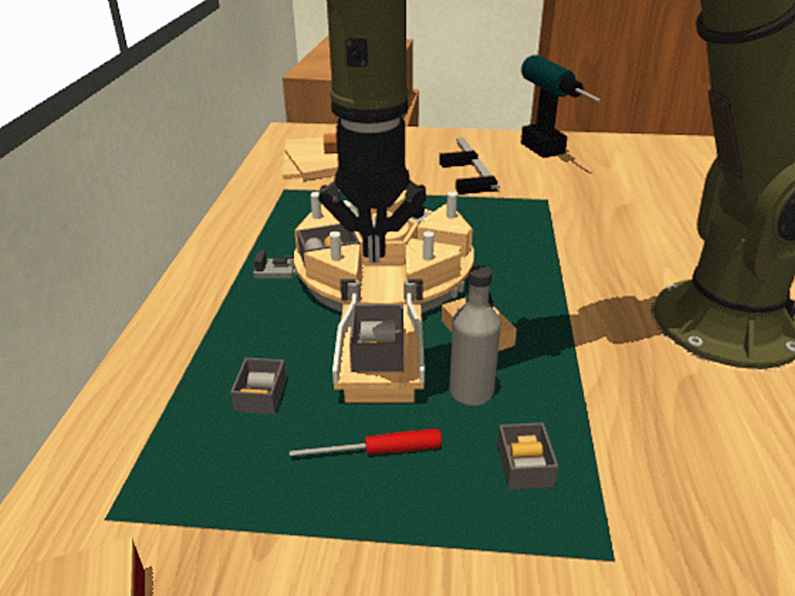

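Side view shows the gripper column hanging vertically at (370,240), well clear of the bottle at (475,340). The tub on the tray at (378,338) is untouched. The path down behind the tub is clear, so I descend.

>>> arm_command --pt "0 0 0.02 0 0 0 255" --pt "0 0 0.04 0 0 0 255" --pt "0 0 0.06 0 0 0 255" --pt "0 0 0.08 0 0 0 255" --pt "0 0 0.1 0 0 0 255" --pt "0 0 0.12 0 0 0 255" --pt "0 0 0.14 0 0 0 255" --pt "0 0 0.16 0 0 0 255" --pt "0 0 0.175 0 0 0 255" --pt "0 0 0.19 0 0 0 255" --pt "0 0 0.191 0 0 0 255"

```text
time: 12.55
tool_pos: [0.5548, 0.2504, 0.0582]
eef_rot: [-2.114, -2.324, 0.003]
wrist_force: [0.4, -0.1, 0.3]
opening: 0.0
```

Run:
```python
from h import *
g=pol(.230,TD); m=pol(.340,TD)
rows([(*m,.059,5.5,3),(*g,.059,5.5,11),(*g,.059,5.5,1)],255)
```

```text
pose [0.5548 0.2504 0.0582 5.4282] f [ 0.3927 -0.0752  0.286 ] t 12.55 open 0.0
[[-0.0061,0.0,-0.0003,-0.001,0.001,0.0,255],[-0.0123,0.0,-0.0005,-0.001,0.001,-0.001,255],[-0.0184,0.0001,-0.0008,-0.001,0.001,-0.001,255],[-0.0284,0.0001,-0.0008,-0.001,0.001,-0.001,255],[-0.0384,0.0001,-0.0008,-0.001,0.001,-0.001,255],[-0.0484,0.0001,-0.0008,-0.001,0.001,-0.001,255],[-0.0584,0.0001,-0.0008,-0.001,0.001,-0.001,255],[-0.0684,0.0001,-0.0007,-0.001,0.001,-0.001,255],[-0.0784,0.0001,-0.0007,-0.001,0.001,-0.001,255],[-0.0884,0.0002,-0.0007,-0.001,0.001,-0.001,255],[-0.0984,0.0002,-0.0007,-0.001,0.001,-0.001,255],[-0.1084,0.0002,-0.0007,-0.001,0.001,-0.001,255],[-0.1184,0.0002,-0.0007,-0.001,0.001,-0.001,255],[-0.1284,0.0002,-0.0007,-0.001,0.001,-0.001,255],[-0.1284,0.0002,-0.0007,-0.001,0.001,-0.001,255]] 15
```

>>> arm_command --pt "-0.006 0 -0.0005 0 0 0 255" --pt "-0.012 0 -0.0005 0 0 0 255" --pt "-0.018 0 -0.0005 0 0 0 255" --pt "-0.024 0 -0.0005 0 0 0 255" --pt "-0.03 0 -0.0005 0 0 0 255" --pt "-0.036 0 -0.0005 0 0 0 255" --pt "-0.042 0 -0.0005 0 0 0 255" --pt "-0.048 0 -0.0005 0 0 0 255" --pt "-0.054 0 -0.0005 0 0 0 255" --pt "-0.06 0 -0.0005 0 0 0 255" --pt "-0.066 0 -0.0005 0 0 0 255" --pt "-0.072 0 -0.0005 0 0 0 255"

```text
time: 14.05
tool_pos: [0.5616, 0.1782, 0.0587]
eef_rot: [-2.114, -2.324, 0.003]
wrist_force: [-0.6, 1.6, 1.1]
opening: -0.0001
```

Run:
```python
from h import *
p=get_obs()['tool_pos'][:2]-C; print("r",np.hypot(*p),"dir",np.degrees(np.arctan2(p[1],p[0])))
g=pol(.225,TD)
rows([(*g,.059,5.5,2)],255)
im=snapshot("top")[85:250,200:425]; cv2.imwrite("pics/c5.png",cv2.resize(im[:,:,::-1],None,fx=3.5,fy=3.5,interpolation=cv2.INTER_CUBIC))
```

```text
r 0.285930065392614 dir 95.53949028254054
pose [0.5616 0.1782 0.0587 5.4222] f [-0.6304  1.5625  1.118 ] t 14.05 open -0.0001
[[-0.0305,0.0001,-0.0001,-0.002,0.001,-0.001,255],[-0.0609,0.0003,-0.0002,-0.002,0.001,-0.001,255]] 2
```

View pics/c5.png

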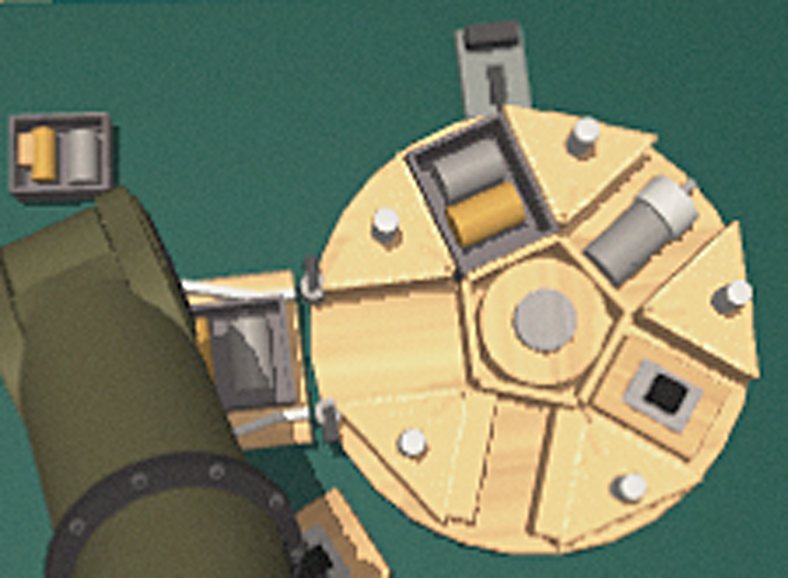

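The tub sits straight in the neck, with its top inner edge running (288,295)–(300,405), and the bay is aligned. I continue pushing slowly.

>>> arm_command --pt "-0.004 0 0 0 0 0 255" --pt "-0.008 0 0 0 0 0 255" --pt "-0.012 0 0 0 0 0 255" --pt "-0.016 0 0 0 0 0 255" --pt "-0.02 0 0 0 0 0 255" --pt "-0.024 0 0 0 0 0 255" --pt "-0.028 0 0 0 0 0 255" --pt "-0.032 0 0 0 0 0 255" --pt "-0.036 0 0 0 0 0 255" --pt "-0.04 0 0 0 0 0 255"

```text
time: 15.35
tool_pos: [0.5654, 0.1367, 0.0587]
eef_rot: [2.115, 2.323, -0.004]
wrist_force: [-0.2, 2.7, -0.5]
opening: 0.0002
```

>>> arm_command --pt "-0.005 0 0 0 0 0 255" --pt "-0.01 0 0 0 0 0 255" --pt "-0.015 0 0 0 0 0 255" --pt "-0.02 0 0 0 0 0 255" --pt "-0.025 0 0 0 0 0 255" --pt "-0.03 0 0 0 0 0 255" --pt "-0.035 0 0 0 0 0 255" --pt "-0.04 0 0 0 0 0 255" --pt "-0.045 0 0 0 0 0 255" --pt "-0.05 0 0 0 0 0 255" --pt "-0.055 0 0 0 0 0 255" --pt "-0.06 0 0 0 0 0 255" --pt "-0.065 0 0 0 0 0 255" --pt "-0.069 0 0 0 0 0 255" --pt "-0.069 0 0 0 0 0 255"

```text
time: 17.23
tool_pos: [0.5721, 0.0673, 0.0589]
eef_rot: [2.115, 2.321, -0.004]
wrist_force: [0.3, -0.6, -0.3]
opening: -0.0
```

Run:
```python
from h import *
p=get_obs()['tool_pos'][:2]-C; print("r",np.hypot(*p),"dir",np.degrees(np.arctan2(p[1],p[0])))
g=pol(.160,TD)
rows([(*g,.059,5.5,2)],255)
```

```text
r 0.17455789868619861 dir 95.62044030242393
pose [0.5721 0.0673 0.0589 5.3146] f [ 0.3475 -0.633  -0.3037] t 17.23 open -0.0
[[-0.0073,0.0002,0.0,-0.002,0.003,-0.002,255],[-0.0146,0.0004,-0.0001,-0.002,0.003,-0.003,255]] 2
```

>>> arm_command --pt "-0.0025 0 0 0 0 0 255" --pt "-0.005 0 0 0 0 0 255" --pt "-0.0075 0 0 0 0 0 255" --pt "-0.01 0 0 0 0 0 255" --pt "-0.0115 0 0 0 0 0 255" --pt "-0.0125 0 0 0 0 0 255" --pt "-0.013 0 0 0 0 0 255"

```text
time: 18.1
tool_pos: [0.5733, 0.0543, 0.0589]
eef_rot: [2.116, 2.321, -0.005]
wrist_force: [-0.1, -0.0, -0.3]
opening: 0.0001
```

>>> arm_command --pt "-0.001 0 0 0 0 0 255" --pt "-0.002 0 0 0 0 0 255" --pt "-0.002 0 0 0 0 0 255"

```text
time: 18.48
tool_pos: [0.5736, 0.0527, 0.0589]
eef_rot: [2.115, 2.322, -0.004]
wrist_force: [1.0, 0.0, -0.5]
opening: -0.0001
```

Run:
```python
from h import *
p=get_obs()['tool_pos'][:2]-C; print("r",np.hypot(*p),get_obs()['wrist_force'])
im=snapshot("top")[130:230,270:405]; cv2.imwrite("pics/c6.png",cv2.resize(im[:,:,::-1],None,fx=5.5,fy=5.5,interpolation=cv2.INTER_CUBIC))
```

```text
r 0.15988435065862835 [ 1.0361  0.0453 -0.5467]
```

View pics/c6.png

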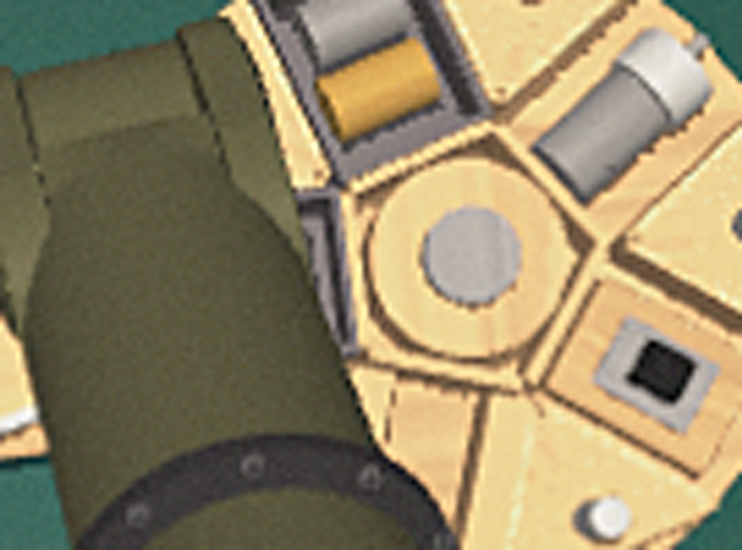

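The tub's inner wall at (340,280) lies against the back wall. I push gently a few millimetres more to feel the seat.

>>> arm_command --pt "-0.001 0 0 0 0 0 255" --pt "-0.002 0 0 0 0 0 255" --pt "-0.002 0 0 0 0 0 255"

```text
time: 18.9
tool_pos: [0.5742, 0.0525, 0.059]
eef_rot: [-2.114, -2.324, 0.001]
wrist_force: [0.7, 6.4, -1.3]
opening: 0.0001
```

Contact of 6.4 N with no further travel at r = 0.160 means it is seated. I back off, lift, and look.

>>> arm_command --pt "0.008 0 0 0 0 0 255" --pt "0.025 0 0 0 0 0 255" --pt "0.05 0 0 0 0 0 255" --pt "0.07 0 -0.02 0 0 0 255" --pt "0.08 0 -0.06 0 0 0 255" --pt "0.08 0 -0.11 0 0 0 255" --pt "0.1 0 -0.16 0 0 0 255" --pt "0.14 0 -0.2 0 0 0 255" --pt "0.19 0 -0.22 0 0 0 255" --pt "0.24 0 -0.22 0 0 0 255" --pt "0.29 0 -0.22 0 0 0 255" --pt "0.33 0 -0.22 0 0 0 255" --pt "0.33 0 -0.22 0 0 0 255" --pt "0.33 0 -0.22 0 0 0 255"

```text
time: 20.65
tool_pos: [0.5428, 0.381, 0.2786]
eef_rot: [2.113, 2.324, -0.002]
wrist_force: [0.5, -1.0, 0.4]
opening: -0.0002
```

Run:
```python
from h import *
print(get_obs()['tool_pos'],get_obs()['wrist_force'])
im=snapshot("top")[130:230,270:405]; cv2.imwrite("pics/c7.png",cv2.resize(im[:,:,::-1],None,fx=5.5,fy=5.5,interpolation=cv2.INTER_CUBIC))
```

```text
[0.5428 0.381  0.2786] [ 0.5426 -0.957   0.3884]
```

View pics/c7.png

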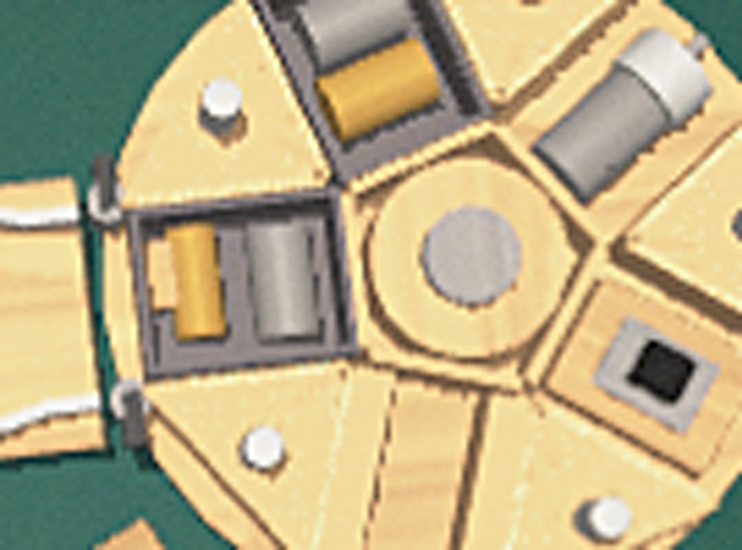

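The tub is home, with corners at (128,213), (335,190), (355,353) and (148,378), and the rollers behind its rear corners at (103,203) and (130,400). The posts are unchanged. I'll check the numbers and compare the bystanders with the first picture.

Run:
```python
from h import *
f=lambda p:(np.array(p)+.5)/5.5-.5+[270,130]
T=ray('top',f([(128,213),(335,190),(355,353),(148,378)]),.094)[:,:2]
d=T.mean(0)-C; u=pol(1,95.55)-C
print("along",d@u,"(0.102) across",d@[-u[1],u[0]],[round(np.linalg.norm(T[i]-T[(i+1)%4]),4) for i in range(4)])
a=cv2.imread("pics/top0raw.png").astype(int); b=snapshot("top")[:,:,::-1].astype(int)
D=np.abs(a-b).sum(2)
for n,(x,y) in dict(bottle=(231,247),block=(286,247),screwdriver=(184,195)).items(): print(n,(D[y-25:y+25,x-25:x+25]>90).mean())
s=snapshot("side"); c=cv2.imread("pics/side0raw.png").astype(int); D=np.abs(c-s[:,:,::-1].astype(int)).sum(2)
for n,(x,y) in dict(bottle=(334,240),screwdriver=(270,312),block=(355,228)).items(): print("side",n,(D[y-15:y+15,x-15:x+15]>90).mean())
```

```text
along 0.10253304859329487 (0.102) across -0.0005266177002273643 [np.float64(0.094), np.float64(0.0743), np.float64(0.0936), np.float64(0.0751)]
bottle 0.1368
block 0.0032
screwdriver 0.1032
side bottle 0.20555555555555555
side screwdriver 0.14222222222222222
side block 0.08444444444444445
```

Run:
```python
from h import *
im=snapshot("side"); cv2.imwrite("pics/s8.png",cv2.resize(im[:,:,::-1],None,fx=1.42,fy=1.42,interpolation=cv2.INTER_CUBIC))
```

```text
(no output)
```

View pics/s8.png

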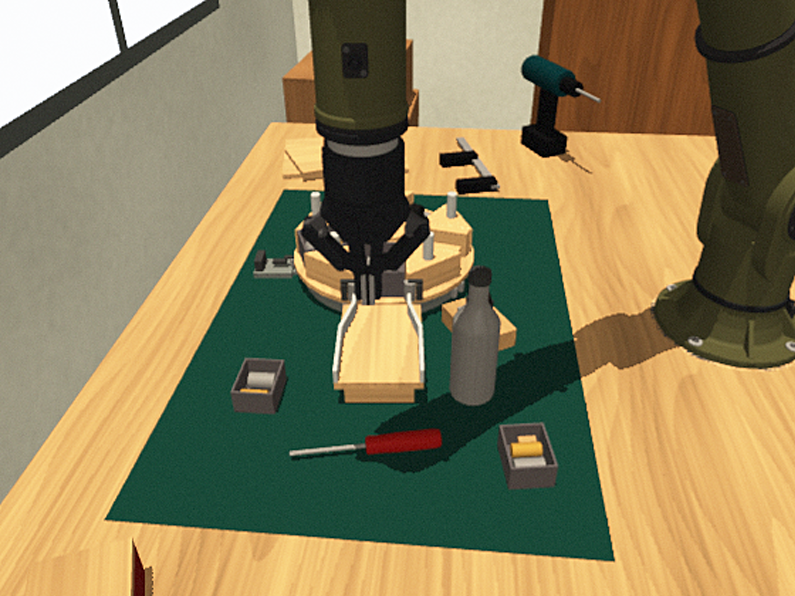

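The bottle (475,345), screwdriver (365,445) and block (480,320) are where they started; the image differences were only the arm's shadow. The gripper is free in the air, so I hand the job in.

```bash
python3 -c "from workcell import *; close_job()"
```

```text
the job is handed in; nothing more can be done
```

The job is handed in: the wide bay faces the tray and the grey tub is fully home behind the two sprung rollers. The arm's part took about 21 s of the 72 s allowed.

- **Carousel:** I loosely caged one post between the fingers and turned it about 165° anticlockwise until it clicked. The last post angles put the bay at 95.56°, against a measured tray direction of 95.3–96.0°.
- **Tub:** I pushed it in slowly with shut fingers until it stopped against the back wall. The highest force I read was 6.4 N, at that stop; readings came only at the end of each move. The last picture puts it 102.5 mm from the axis (102 is home), 0.5 mm off-centre, with both rollers behind its rear corners.
- **Bystanders:** the pixel-difference check flagged changes at the bottle and screwdriver, and slightly at the block. The final side picture shows all three where they started; I put the differences down to the arm's shadow.
- **Release:** the gripper ended in free air, about 0.28 m up and clear of everything.

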